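Draw the bottom bar from the chute and load the drilling jig

ROBOT

A 6-joint arm with a two-finger parallel gripper is mounted at the origin on the work surface. World frame = base frame: x ahead of the robot, y to its left, z up, the work surface at z = 0. Lengths are in m, angles in rad, forces in N, time in s.
With the tool pointing down it reaches from about 0.325 to 0.75 m from the base axis. Payload 7.6 kg.
Tool frame: the origin (TCP) lies midway between the tips of the shut fingers; the grasp point (between the pads) lies 19 mm behind it (ctrl.grip_depth is the distance from the TCP to the grasp point, in m); z points along the fingers, y is the line along which they close (so a half turn about z gives the same grasp; the last joint's range is limited). The gripper opens to 85 mm and grips with 20 to 120 N. Pads are 22 mm wide; open, the fingers measure 114 mm over their backs; the gripper's body (76 mm by 85 mm) begins 54 mm behind the grasp point. The pads swing forward as they close: fully open they stand 13 mm farther back than shut.
Start: joints at [-1.348, 0.052, 1.401, -0, 1.689, -0.07], TCP at [0.152, -0.503, 0.195] pointing down, gripper open.
Joint ranges: [-2.9, 2.9], [-0.91, 2.17], [0.12, 2.37], [-1.06, 4.2], [0.26, 2.73], [-2.93, 2.93]. Speed limits (rad/s): [2.57, 2.57, 3.01, 3.14, 3.14, 3.14].

INTERFACE

Orientations are given as a unit quaternion [w, x, y, z].
In Python, from cell import status, cams, order, ctrl gives the robot as it stands. The module is installed in compiled form; this text tells all that it offers.
- The arm moves only by the tool drive_tool, never from a script. Its argument "motion" is text: rows parted by semicolons, each of 5 numbers parted by spaces: the shift along the tool's x, y, z in mm, then the turn about the tool's z in rad, then the closure in counts, from 0 (fully open) to 255 (shut). In form: tx ty tz twist hand; .... A call has exactly 8 rows; each row is the pose to reach, as a shift and turn from the pose commanded when the call began, along the tool's axes at that moment; what a row does not reach only later rows make up. A row lasts 1/8 s, in which the tool goes at most 62.5 mm and 10.7 degrees, less where a joint would pass 70% of its speed; a pose out of reach is approached as far as the arm can. A call with a gripper value outside its range is refused whole. The fingers move at their own pace and stop on an object; "newtons" is the grip in N (left out, the last holds). Time passes only in rows, so rows that repeat a pose let the fingers close, or fill a call up. It gives the time, the measured TCP pose, the force, the opening and the grip force at its end, in the units of the state.
- status.get_obs(): the state, without advancing time (a new reading comes with each control period).
- cams.camera(name): name is "side" or "top"; returns the picture (400x640x3 uint8, blue, green, red); there is no depth.
- cams.camera_params(name): a dict with "vertical_fov" (degrees; the focal length in pixels is half the picture's height over the tangent of half this angle, whatever the lens; pixels are square), "cx", "cy" (the principal point, pixels), "R" (3x3) and "t" (3): a world point X has camera coordinates R X + t. Camera axes: x right, y down, z forward; pixel columns grow to the right and rows downward; lengths in m; the calibration is good to about 2 mm. A picture is of the moment at which its call begins. camera_params takes no time and is no camera call.
- order.sign_off(): hands the job in; it is judged then, once.
The state is a dict: "time": time; "joint_positions": joint angles; "joint_vel": joint speeds; "effort": joint torques, N m; "tcp_pos": TCP position; "orientation": TCP orientation; "force": force on the tool from outside, world axes, zero at the start; "ft_torque": the same for the moment, N m; "finger_gap": finger opening in m; "finger_force": force on a finger pad.
Only numpy, scipy, OpenCV 4.12 (cv2) and the standard library are available. Lean on these libraries where they do the work, as an engineer would, in place of code of your own. Each camera call takes 0.05 s, during which the arm holds its last target. There are 200 camera calls.

TASK

Draw the bottom aluminium bar, whose end pokes out of the purple gravity chute, out through the mouth, leaving the bars above stacked in the chute (they just settle down one place). Then lay it flat on the drilling jig and press it gently home against the brass pins, first its long side against the pair, then its end against the single one, and let go. Leave everything else on the table alone.

Things in the scene. Friction and masses are not known exactly. Their poses are not given: they have to be found in the camera images.
- chute: purple printed magazine, fixed, open on top, holding four stacked bars; origin: centre of its underside, on the table. Bars lie along its x and leave towards its -x. Its floor is 40 mm up; the cell is 103 (x) by 43 mm (y); walls 6 mm thick, tops 125 mm up, 55 mm wide outside. A 6 mm high foot flange spans 100 mm (y)
- chute_mouth (a point): middle of the mouth at floor height (40 mm up), in the outer face of the chute's front wall: chute x = -57.5 mm; axes as the chute's. The front wall begins 22 mm above the floor, so only the bottom bar can pass. Close in front of it there is no room for an upright gripper: it has to lean away from the chute
- tongue_end (a point): far end of the yellow outfeed tongue's top, at chute x = -175 mm, 40 mm up. The tongue runs here from the mouth, level with the floor, 24 mm wide (narrower than a bar). At this point a 7 mm high, 6 mm thick lip rises and stops a bar: drawn up to the lip, it lies wholly outside the chute and rests on the tongue
- bar0_center (a point): centre of the bottom bar, a 100 x 40 x 16 mm bare aluminium bar (about 0.17 kg); x axis along its 100 mm, y along 40 mm, z up; at the start it lies on the chute's floor and tongue with 28 to 36 mm of it poking out of the mouth
- bar1_center (a point): centre of the second bar from below, same size, which must stay in the chute; with the bottom bar gone it drops by 16 mm
- bar2_center (a point): centre of the third bar from below, same size, which must stay in the chute; with the bottom bar gone it drops by 16 mm
- bar3_center (a point): centre of the top bar, same size, which must stay in the chute; with the bottom bar gone it drops by 16 mm
- jig: dark steel drilling jig, a fixed plate 150 (x) x 100 (y) x 15 mm; origin: centre of its underside. Brass pins, 8 mm across, stand 14 mm above its top: side pins at (x, y) = (32, 24) and (-32, 24) mm, end pin at (54, 0) mm. A bar goes along x, long side on the side pins, one end (either) on the end pin. A finger fits between the side pins
- jig_seat (a point): where the centre of the bar is when it lies home on the jig: 23 mm above the table, on the jig's origin; axes as the jig's
- side_pins: the pair of side pins of the jig as one part, origin and axes as the jig's; press the bar against them for a moment with a few newtons (over 1 N; over 45 N is too much)
- end_pin: the single end pin of the jig, origin and axes as the jig's (the pin stands at x = 54 mm); press as on the side pins
- block_a: bystander: yellow 50 mm cube, origin at its underside
- block_b: bystander: yellow 50 mm cube, origin at its underside
- wheel: bystander: black and green wheel lying flat, 72 mm across, 30 mm high, origin at its underside
- oil: bystander: white closed bottle, 48 mm across, 120 mm high, origin at its underside
- driver: bystander: orange screwdriver lying on the table
- battery: bystander: black and red battery pack 130 x 55 x 35 mm, origin at its underside
Things that resemble listed ones, but are neither listed nor needed, are in the scene too. Leave any green look-alike of the part that bears bar0_center alone. Several things look just like the jig: the one meant starts farthest to the robot's left.

How it is judged:
By the outcome, as a careful person would: the job done as asked, in the order asked, and still so for the second after the job is handed in, with the robot touching nothing.
It also fails if it takes over 58 s, if anything falls off the work surface, if the arm or the gripper's body presses on something with over 40 N, if the wrist force passes 120 N, or if a joint passes its speed limit or range.

## Working session

There is one attempt and no reset: what is moved stays moved. The work goes in short steps, Python scripts to look and compute and a tool call to move; the robot and the scene stay as the last step left them, time stands still between calls to the robot, and variables do not carry over. Pictures are saved under pics/ and viewed, at most 13 in all, crops included, and the job is handed in when it is done.

Besides the shell and the picture viewer there is one more tool, called as name(argument=value, ...) on one line, values as JSON. drive_tool: Moves the arm, as the interface text tells. Its arguments: {"type":"object","properties":{"motion":{"type":"string"},"newtons":{"type":"number"}},"required":["motion"]}

```bash
mkdir -p pics; ls; python3 - <<'E'
from cell import status,cams,order,ctrl
import cv2
for n in("top","side"):
    cv2.imwrite(f"pics/{n}0.png",cams.camera(n)); print(n,cams.camera_params(n))
print(status.get_obs(), ctrl.grip_depth)
E
```

```text
pics
top {'vertical_fov': 43.47233536036782, 'cx': 326.7369587571276, 'cy': 201.43751260593413, 'R': array([[ 2.41912474e-02, -9.99707347e-01,  5.49676785e-05],
       [-9.84305796e-01, -2.38281698e-02, -1.74855134e-01],
       [ 1.74805272e-01,  4.17585880e-03, -9.84594170e-01]]), 't': array([-0.0106052 ,  0.54065658,  1.20435061])}
side {'vertical_fov': 55.53744277527658, 'cx': 319.35756131924427, 'cy': 205.31522865042984, 'R': array([[ 0.97301446, -0.23032022,  0.01398077],
       [-0.10084268, -0.47895499, -0.87202802],
       [ 0.20754184,  0.84708601, -0.48925624]]), 't': array([-0.49191061,  0.14429019,  0.91850091])}
{'time': 0.1, 'joint_positions': array([-1.34828312e+00,  5.28051125e-02,  1.40160435e+00,  5.22041668e-06,
        1.68861162e+00, -7.03608579e-02]), 'joint_vel': array([ 0.00014876, -0.00278519, -0.00135581,  0.00074252,  0.00011757,
       -0.00179976]), 'effort': array([ 8.33411541e-04, -3.82579958e+01, -3.60985172e+01, -7.00704800e-05,
        4.82429474e-03, -6.02089173e-06]), 'tcp_pos': array([ 0.15149307, -0.50233696,  0.1940498 ]), 'orientation': array([-7.12348082e-04,  9.89296947e-01,  1.45914496e-01, -5.16976554e-05]), 'force': array([ 0.45138981,  0.33191592, -0.2352029 ]), 'ft_torque': array([-0.00074056, -0.00211869,  0.00264232]), 'finger_force': 0.0, 'finger_gap': 0.08558859138089357} 0.0187
```

View pics/top0.png

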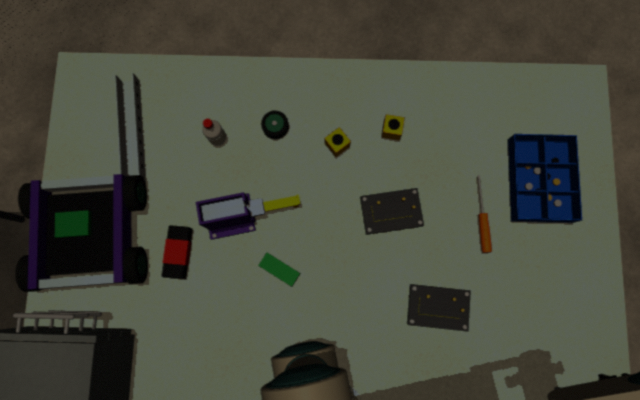

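View pics/side0.png

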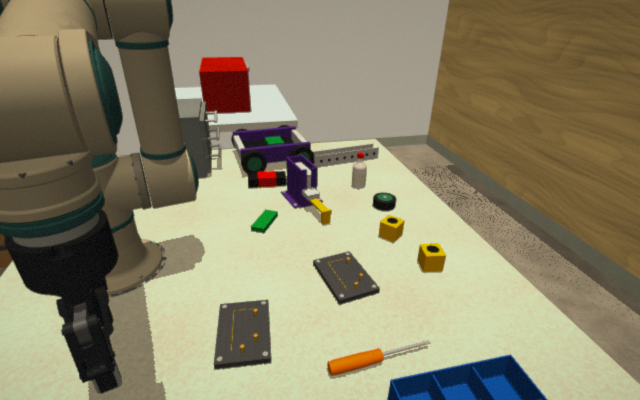

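The top view shows the chute at about (225,210) with its tongue end at (300,202), and two jigs at (391,211) and (438,307). The left one, (391,211), is the jig meant. The green look-alike bar is at (280,268).

```bash
cat > h.py <<'E'
import numpy as np,cv2
from cell import status,cams,order,ctrl
from scipy.spatial.transform import Rotation as Rt
P={n:cams.camera_params(n) for n in("top","side")}
def f(n): return 200/np.tan(np.radians(P[n]["vertical_fov"]/2))
def ray(n,u,v):
    p=P[n]; d=p["R"].T@np.array([(u-p["cx"])/f(n),(v-p["cy"])/f(n),1]); return -p["R"].T@p["t"],d
def onz(n,u,v,z):
    o,d=ray(n,u,v); return o+d*(z-o[2])/d[2]
def proj(n,X):
    p=P[n]; c=p["R"]@np.asarray(X)+p["t"]; return np.array([p["cx"]+f(n)*c[0]/c[2],p["cy"]+f(n)*c[1]/c[2]])
def tri(uv1,uv2):
    A=[];b=[]
    for n,uv in(("top",uv1),("side",uv2)):
        o,d=ray(n,*uv); d/=np.linalg.norm(d); M=np.eye(3)-np.outer(d,d); A.append(M);b.append(M@o)
    return np.linalg.lstsq(np.vstack(A),np.hstack(b),rcond=None)[0]
def crop(n,x0,y0,x1,y1,s,name,gain=2,img=None):
    im=cams.camera(n) if img is None else img
    c=cv2.convertScaleAbs(im[y0:y1,x0:x1],alpha=gain)
    cv2.imwrite("pics/"+name,cv2.resize(c,None,fx=s,fy=s,interpolation=cv2.INTER_CUBIC))
    return im
E
python3 - <<'E'
from h import *
im=cv2.imread("pics/top0.png");si=cv2.imread("pics/side0.png")
a=cv2.resize(im[180:245,190:430],None,fx=3.33,fy=3.33,interpolation=cv2.INTER_CUBIC)
b=cv2.resize(si[145:305,270:390],None,fx=2.3,fy=2.3,interpolation=cv2.INTER_CUBIC)
cv=np.zeros((a.shape[0]+b.shape[0],800,3),np.uint8); cv[:a.shape[0],:a.shape[1]]=a[:,:800]; cv[a.shape[0]:,:b.shape[1]]=b
cv2.imwrite("pics/c0.png",cv2.convertScaleAbs(cv,alpha=1.8)); print(a.shape,b.shape)
def blobs(n,img,lo,hi,box,mn):
    hsv=cv2.cvtColor(img,cv2.COLOR_BGR2HSV); m=cv2.inRange(hsv,lo,hi)
    x0,y0,x1,y1=box; k=np.zeros_like(m);k[y0:y1,x0:x1]=m[y0:y1,x0:x1]
    c=cv2.connectedComponentsWithStats(k)
    for i in range(1,c[0]):
        if c[2][i,4]>=mn: print(n,c[2][i],c[3][i].round(1))
    return k
print("pins")
blobs("top",im,(12,80,50),(35,255,255),(350,180,430,245),2)
blobs("side",si,(8,120,60),(35,255,255),(305,245,385,305),2)
print("tongue")
k=blobs("top",im,(22,150,60),(35,255,255),(240,190,310,225),20); 
print(cv2.boxPoints(cv2.minAreaRect(cv2.findNonZero(k))))
E
```

```text
(216, 799, 3) (368, 276, 3)
pins
top [402 197   4   3   9] [403.3 198.1]
top [377 201   3   3   9] [378. 202.]
top [412 205   4   3   9] [413.7 206.1]
side [346 257   4   7  24] [347.6 259.9]
side [340 259   3   1   3] [341. 259.]
side [328 261   5   2   5] [330.  261.8]
side [336 260   3   1   3] [337. 260.]
side [329 264   2   3   4] [329.5 265. ]
side [332 268   1   2   2] [332.  268.5]
side [334 271   4   6   8] [335.5 273.5]
side [359 273   4   7  24] [360.4 276. ]
side [339 278   8  11  14] [342.2 282.9]
side [354 282   4   7  26] [355.5 284.8]
tongue
top [263 195  37  17 349] [281.3 202.9]
[[262.73434 201.88257]
 [298.08328 194.569  ]
 [300.05362 204.09238]
 [264.70468 211.40594]]
```

View pics/c0.png

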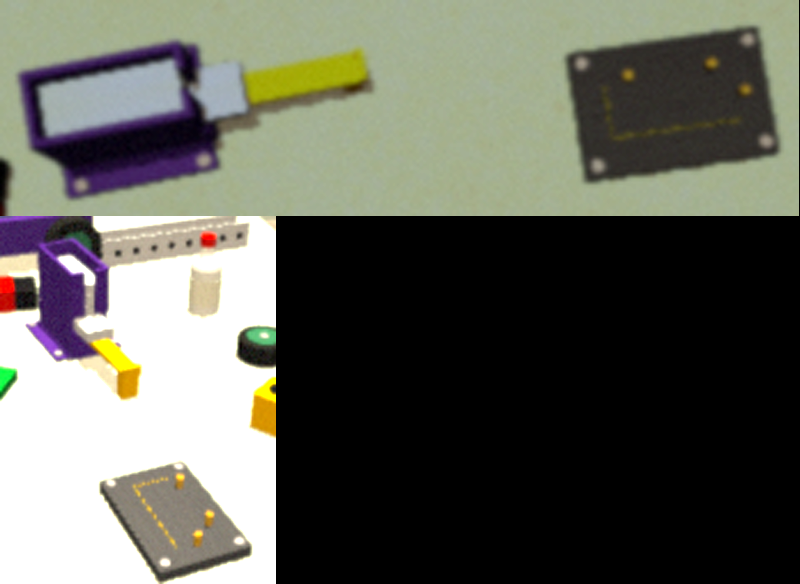

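```bash
python3 - <<'E'
from h import *
im=cv2.imread("pics/top0.png");si=cv2.imread("pics/side0.png")
pt=[(378,202),(403.3,198.1),(413.7,206.1)]; ps=[(347.6,259.9),(360.4,276),(355.5,284.8)]
loc=np.array([[-32,24],[32,24],[54,0]])/1e3
T=np.array([tri(a,b) for a,b in zip(pt,ps)]); Z=np.array([onz("top",*a,.026) for a in pt]); S=np.array([onz("side",*a,.023) for a in ps])
print("tri",T,"\ntopz",Z,"\nside",S)
def fit(L,W):
    lc,wc=L.mean(0),W.mean(0); H=(L-lc).T@(W-wc); a=np.arctan2(H[0,1]-H[1,0],H[0,0]+H[1,1])
    R=np.array([[np.cos(a),-np.sin(a)],[np.sin(a),np.cos(a)]]); t=wc-R@lc; return a,t,(L@R.T+t-W)*1e3
for W in(Z,S,T): a,t,r=fit(loc,W[:,:2]); print("jig yaw",a,t,"res",np.abs(r).max())
# tongue: purple/yellow/bar
hsv=cv2.cvtColor(im,cv2.COLOR_BGR2HSV)
y=cv2.inRange(hsv,(22,150,60),(35,255,255)); y[:, :262]=0;y[:,303:]=0;y[:190]=0;y[215:]=0
q=cv2.boxPoints(cv2.minAreaRect(cv2.findNonZero(y)))
for u in q: print("tongue",u,onz("top",*u,.04)[:2])
p=cv2.inRange(hsv,(120,80,20),(150,255,255)); p[:, :190]=0;p[:,262:]=0;p[:185]=0;p[245:]=0
c=max(cv2.findContours(p,0,1)[0],key=cv2.contourArea); print("purple hull",[tuple(x[0]) for x in cv2.approxPolyDP(cv2.convexHull(c),1.5,True)])
# whitish: bars
w=cv2.inRange(hsv,(90,0,110),(130,90,255)); w[:, :190]=0;w[:,275:]=0;w[:185]=0;w[245:]=0
n,l,s,ce=cv2.connectedComponentsWithStats(w)
for i in range(1,n):
    if s[i,4]>20:
        k=(l==i).astype(np.uint8); b=cv2.boxPoints(cv2.minAreaRect(cv2.findNonZero(k))); z=.104 if s[i,0]<230 else .056
        print("white",s[i],b.round(1).tolist(),[onz("top",*u,z)[:2].round(4).tolist() for u in b])
E
```

```text
tri [[ 0.54585801 -0.12772937  0.02230408]
 [ 0.55689909 -0.19189245  0.02320176]
 [ 0.53673252 -0.21820013  0.02352845]] 
topz [[ 0.54629594 -0.12758338  0.026     ]
 [ 0.55792315 -0.19182736  0.026     ]
 [ 0.53792947 -0.21813619  0.026     ]] 
side [[ 0.54440462 -0.12865216  0.023     ]
 [ 0.55535353 -0.1917257   0.023     ]
 [ 0.53525122 -0.21767208  0.023     ]]
jig yaw -1.391165588560149 [ 0.5284243 -0.1643306] res 0.9741096963459817
jig yaw -1.4004305496893057 [ 0.52618299 -0.16432325] res 0.13059132187634437
jig yaw -1.3992950796535883 [ 0.52765936 -0.16426864] res 0.9128357685463384
tongue [262.73434 201.88257] [0.53708697 0.16313231]
tongue [298.08328 194.569  ] [0.55792027 0.07504507]
tongue [300.05362 204.09238] [0.53372766 0.06927202]
tongue [264.70468 211.40594] [0.51302685 0.15707826]
purple hull [(np.int32(253), np.int32(222)), (np.int32(254), np.int32(229)), (np.int32(213), np.int32(238)), (np.int32(210), np.int32(236)), (np.int32(210), np.int32(230))]
```

Measured: jig origin is (0.5275, -0.1643) with yaw -1.397. The chute yaw is 1.802, and bar0's end is near (0.525, 0.160), poking out about 31 mm, which fits the stated sizes. The moves can't tilt the tool, so the upright gripper body won't fit beside the chute front for a side grip. I'll shut the fingers and drag the bar out by pressing on its top, where the body clears the 125 mm wall, then grip it once it's clear.

drive_tool(motion="40 -40 0 -0.1 255; 80 -80 0 -0.25 255; 120 -117 0 -0.4 255; 160 -156 0 -0.55 255; 200 -195 0 -0.7 255; 240 -234 0 -0.85 255; 280 -272 0 -1.0 255; 320 -311 0 -1.15 255", newtons=40)

```text
time: 1.1
tcp_pos: [0.3686, -0.1108, 0.1946]
orientation: [0.0, 0.749, 0.662, -0.0]
force: [0.1, -0.8, -0.2]
finger_gap: 0.0001
finger_force: 0.0
```

drive_tool(motion="45 18 0 -0.08 255; 95 38 0 -0.16 255; 145 58 0 -0.24 255; 200 80 0 -0.32 255; 250 100 0 -0.355 255; 285 114 0 -0.355 255; 296 118.5 0 -0.355 255; 296 118.5 15 -0.355 255")

```text
time: 2.1
tcp_pos: [0.5239, 0.1659, 0.1799]
orientation: [0.001, 0.622, 0.783, 0.0]
force: [0.1, 0.1, 0.4]
finger_gap: 0.0002
finger_force: 0.0
```

```bash
python3 - <<'E'
from h import *
o=status.get_obs(); print(o["tcp_pos"],o["orientation"],o["force"])
t=crop("top",190,160,330,250,5,"t1.png",1.8); s=crop("side",270,120,370,240,5,"s1.png",1.2)
b=np.array([.5251,.1601]); a=1.802; x=np.array([np.cos(a),np.sin(a)]); y=np.array([-x[1],x[0]])
O=b+x*.0895
for cx,cy,z in((-57.5,0,40),(-57.5,27.5,125),(-57.5,-27.5,125),(57.5,27.5,125),(57.5,-27.5,125),(-89.5,20,56),(-89.5,-20,56),(-178,0,47)):
    X=[*(O+x*cx/1e3+y*cy/1e3),z/1e3]; print(cx,cy,z,(proj("top",X)-[190,160])*5,(proj("side",X)-[270,120])*5)
print((proj("top",o["tcp_pos"])-[190,160])*5,(proj("side",o["tcp_pos"])-[270,120])*5)
E
```

```text
[0.52393969 0.1659341  0.17989255] [5.98226302e-04 6.22279297e-01 7.82794919e-01 4.83353752e-04] [0.10944967 0.07814603 0.35351401]
-57.5 0 40 [305.78768957 246.04941876] [195.41534952 370.65464322]
-57.5 27.5 125 [289.33426889 273.98095597] [153.16422612 251.605982  ]
-57.5 -27.5 125 [268.40198743 160.53479967] [237.06920207 235.86781238]
57.5 27.5 125 [ 45.35699351 324.37654666] [ 79.07590454 184.28312644]
57.5 -27.5 125 [ 26.30806347 210.12585772] [158.18643029 170.88636322]
-89.5 20 56 [372.05300427 266.86835827] [187.91682149 376.02522101]
-89.5 -20 56 [357.20385284 188.89429304] [248.14101811 362.91471643]
-178 0 47 [540.95204474 194.89496967] [286.45322037 449.41980204]
[316.67468742 183.73086775] [215.45804797 171.73390095]
```

View pics/s1.png

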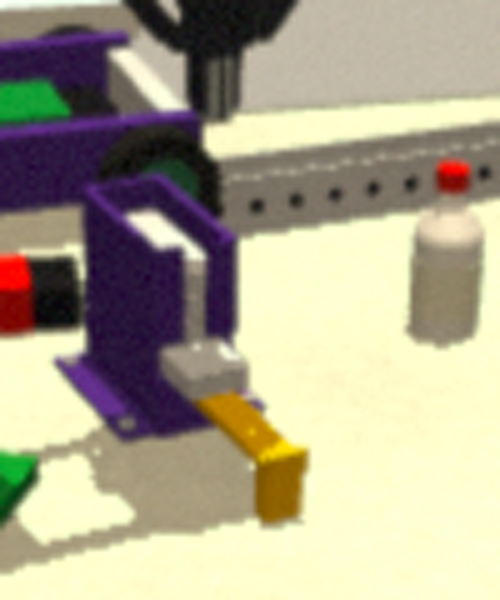

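The side view matches the predicted projections: rim corner at (237,236), lip near (285,452), bar0 end near (190,378)–(248,363). The fingers hang above the bar. Descending.

drive_tool(motion="0 0 40 0 255; 0 0 80 0 255; 0 0 105 0 255; 0 0 115 0 255; 0 0 119 0 255; 0 0 121 0 255; 0 0 123 0 255; 0 0 124 0 255")

```text
time: 3.2
tcp_pos: [0.5237, 0.166, 0.0562]
orientation: [0.0, 0.622, 0.783, 0.0]
force: [0.8, -0.2, 0.6]
finger_gap: -0.0001
finger_force: 0.0
```

drive_tool(motion="0 0 0.5 0 255; 0 0 1 0 255; 0 0 1 0 255; 0 0 1.5 0 255; 0 0 1.5 0 255; 0 0 2 0 255; 0 0 2 0 255; 0 0 2 0 255")

```text
time: 4.2
tcp_pos: [0.5235, 0.1659, 0.0538]
orientation: [0.0, 0.622, 0.783, -0.0]
force: [0.6, -0.5, 0.0]
finger_gap: -0.0003
finger_force: 0.0
```

```bash
python3 - <<'E'
from h import *
t=crop("top",220,170,320,245,5,"a.png",1.8); s=crop("side",270,140,350,240,4,"b.png",1.2)
a=cv2.imread("pics/a.png");b=cv2.imread("pics/b.png")
c=np.zeros((400,800,3),np.uint8); c[:375,:500]=a; c[:,500:800]=b[:,:300]; cv2.imwrite("pics/t2.png",c)
X=status.get_obs()["tcp_pos"];print((proj("top",X)-[220,170])*5,(proj("side",X)-[270,140])*4+[500,0])
E
```

```text
[203.34916447 181.35407866] [670.85342766 214.81882453]
```

View pics/t2.png

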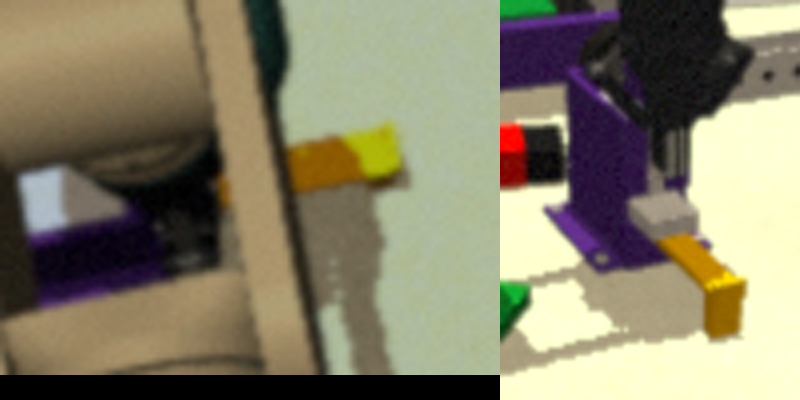

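The closed fingertips, at about (670,200) in the side half, are just over the bar's top and not yet touching. Continuing gently.

drive_tool(motion="0 0 0.4 0 255; 0 0 0.8 0 255; 0 0 1.2 0 255; 0 0 1.6 0 255; 0 0 2 0 255; 0 0 2 0 255; 0 0 2 0 255; 0 0 2 0 255")

```text
time: 5.3
tcp_pos: [0.5235, 0.1659, 0.0518]
orientation: [0.0, 0.622, 0.783, -0.0]
force: [0.9, -0.4, 0.9]
finger_gap: -0.0001
finger_force: 0.0
```

drive_tool(motion="0 0 0.2 0 255; 0 0 0.4 0 255; 0 0 0.6 0 255; 0 0 0.8 0 255; 0 0 1 0 255; 0 0 1.2 0 255; 0 0 1.4 0 255; 0 0 1.5 0 255")

```text
time: 6.3
tcp_pos: [0.5235, 0.1659, 0.0502]
orientation: [0.0, 0.622, 0.783, -0.0]
force: [-0.0, -0.4, 0.0]
finger_gap: -0.0002
finger_force: 0.0
```

```bash
python3 - <<'E'
from h import *
s=crop("side",290,130,350,210,7,"s3.png",2.2)
X=status.get_obs()["tcp_pos"]
for d in(0,.01,.02,.04): print((proj("side",X+[0,0,d])-[290,130])*7)
E
```

```text
[158.83939262 453.28580518]
[158.96540189 432.59738153]
[159.09249914 411.73033167]
[159.35001443 369.45101908]
```

View pics/s3.png

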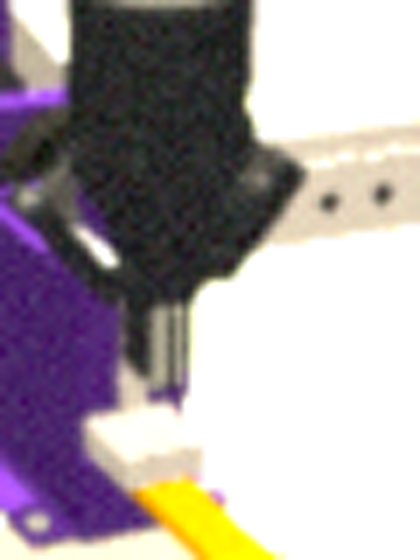

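The fingertips end at about y=392 in this crop, while the projected TCP is at y=453, and purple is visible between them and the bar. So the real tips seem to sit higher than the stated TCP. I'll check this against the start picture.

```bash
python3 - <<'E'
from h import *
X=np.array([.1515,-.5023,.194]); y=np.array([.289,-.957,0])
for d in(0,.013,.03,.04):
  print(d,proj("side",X+[0,0,d]),*[proj("side",X+[0,0,d]+s*.0425*y) for s in(-1,1)],*[proj("side",X+[0,0,d]+s*.057*y) for s in(-1,1)])
im=cv2.imread("pics/side0.png"); g=im[330:400,50:140].max(2)
for r in range(0,70,4): print(330+r,(np.where(g[r]<45)[0]+50)[[0,-1]] if (g[r]<45).any() else None)
o=status.get_obs(); print(o["joint_positions"],o["orientation"],o["tcp_pos"])
# top view: where is dark gripper
E
```

```text
0 [119.42167485 382.54367899] [115.69663514 355.27439924] [123.74447035 414.18885028] [114.54087214 346.81359689] [125.3824789 426.1799475]
0.013 [116.57977751 375.0320785 ] [113.00191041 347.90828577] [120.74111658 406.57916939] [111.8933199  339.50406663] [122.32057196 418.55301275]
0.03 [112.73196671 364.86168387] [109.36226839 337.95921163] [116.66312429 396.24664699] [108.32009697 329.63888595] [118.15858582 408.18587966]
0.04 [110.39561681 358.68632813] [107.1572973  331.93185492] [114.18048788 389.95632211] [106.15687466 323.66652447] [115.62227896 401.86816741]
330 [ 63 112]
334 [ 64 109]
338 [ 66 108]
342 [ 68 109]
346 [ 69 110]
350 [ 71 111]
354 [ 72 113]
358 [ 74 113]
362 [ 76 114]
366 [ 77 114]
370 [ 79 114]
374 [ 80 113]
378 [ 81 114]
382 [ 96 116]
386 [ 98 116]
390 [100 107]
394 None
398 None
[ 2.39700804e-01  2.14396698e-01  1.51677164e+00 -6.71671893e-05
  1.41043680e+00  1.26779667e-02] [ 2.23823317e-05  6.22459555e-01  7.82651967e-01 -2.52410989e-05] [0.52348394 0.16590371 0.05025102]
```

The start picture shows the same offset: the real tips are about 27 mm short of the reported TCP. They should be at about z = 0.079 here, with about 23 mm left to the bar. Continuing down with force checks.

drive_tool(motion="0 0 2 0 255; 0 0 4 0 255; 0 0 6 0 255; 0 0 7.5 0 255; 0 0 8.5 0 255; 0 0 9.2 0 255; 0 0 9.6 0 255; 0 0 10 0 255")

```text
time: 7.35
tcp_pos: [0.5235, 0.1659, 0.0403]
orientation: [0.0, 0.622, 0.783, 0.0]
force: [0.4, 0.2, 0.2]
finger_gap: -0.0004
finger_force: 0.0
```

drive_tool(motion="0 0 2 0 255; 0 0 4 0 255; 0 0 5 0 255; 0 0 6 0 255; 0 0 6.5 0 255; 0 0 7 0 255; 0 0 7.5 0 255; 0 0 8 0 255")

```text
time: 8.35
tcp_pos: [0.5235, 0.1659, 0.0323]
orientation: [0.0, 0.622, 0.783, -0.0]
force: [0.8, 0.2, -1.3]
finger_gap: -0.0001
finger_force: 0.0
```

drive_tool(motion="0 0 0.5 0 255; 0 0 1 0 255; 0 0 1.5 0 255; 0 0 2 0 255; 0 0 2.3 0 255; 0 0 2.6 0 255; 0 0 3 0 255; 0 0 3 0 255")

```text
time: 9.35
tcp_pos: [0.5235, 0.1659, 0.0292]
orientation: [0.0, 0.622, 0.783, -0.0]
force: [-1.1, -0.2, 0.4]
finger_gap: -0.0001
finger_force: 0.0
```

drive_tool(motion="0 0 0.5 0 255; 0 0 1 0 255; 0 0 1.3 0 255; 0 0 1.6 0 255; 0 0 2 0 255; 0 0 2.3 0 255; 0 0 2.6 0 255; 0 0 2.6 0 255")

```text
time: 10.35
tcp_pos: [0.5235, 0.1659, 0.0266]
orientation: [0.0, 0.622, 0.783, -0.0]
force: [-0.4, 0.3, -0.0]
finger_gap: 0.0002
finger_force: 0.0
```

```bash
python3 - <<'E'
from h import *
s=crop("side",290,130,350,210,7,"s4.png",2.2)
X=status.get_obs()["tcp_pos"]
for d in(0,.02,.027,.03): print((proj("side",X+[0,0,d])-[290,130])*7)
E
```

```text
[158.52769138 501.44765945]
[158.77558448 460.72237318]
[158.8633512  446.30355923]
[158.90112694 440.09754567]
```

View pics/s4.png

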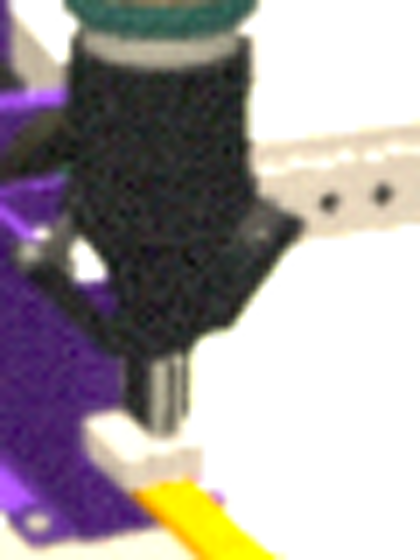

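The tips, at about (160,437), are now practically on the bar's top, so the tip is about 30 mm above the reported TCP. Pressing on in small steps.

drive_tool(motion="0 0 0.4 0 255; 0 0 0.8 0 255; 0 0 1.2 0 255; 0 0 1.6 0 255; 0 0 2 0 255; 0 0 2 0 255; 0 0 2 0 255; 0 0 2 0 255")

```text
time: 11.4
tcp_pos: [0.5235, 0.1659, 0.0247]
orientation: [0.0, 0.622, 0.783, -0.0]
force: [-0.4, -0.2, 0.4]
finger_gap: 0.0001
finger_force: 0.0
```

drive_tool(motion="0 0 0.4 0 255; 0 0 0.8 0 255; 0 0 1.2 0 255; 0 0 1.6 0 255; 0 0 2 0 255; 0 0 2 0 255; 0 0 2 0 255; 0 0 2 0 255")

```text
time: 12.4
tcp_pos: [0.5235, 0.1659, 0.0227]
orientation: [0.0, 0.622, 0.783, -0.0]
force: [0.4, -0.9, 0.5]
finger_gap: -0.0002
finger_force: 0.0
```

drive_tool(motion="0 0 0.4 0 255; 0 0 0.8 0 255; 0 0 1.2 0 255; 0 0 1.6 0 255; 0 0 2 0 255; 0 0 2.4 0 255; 0 0 2.8 0 255; 0 0 2.8 0 255")

```text
time: 13.4
tcp_pos: [0.5235, 0.1659, 0.0199]
orientation: [0.0, 0.622, 0.783, -0.0]
force: [-0.2, 0.0, 0.1]
finger_gap: -0.0003
finger_force: 0.0
```

```bash
python3 - <<'E'
from h import *
im=cams.camera("side"); cv2.imwrite("pics/s5raw.png",im)
o=cv2.imread("pics/side0.png")
for r in range(182,202): print(r,im[r,300:322].max(1).tolist() if 0 else im[r,300:322].mean(1).astype(int).tolist())
X=status.get_obs()["tcp_pos"]; print([proj("side",X+[0,0,d]).round(1).tolist() for d in(0,.027,.03,.035)])
print(status.get_obs()["joint_positions"])
E
```

```text
182 [34, 32, 37, 33, 27, 23, 22, 25, 18, 19, 18, 19, 20, 28, 35, 45, 38, 85, 169, 202, 205, 206]
183 [32, 36, 36, 34, 33, 31, 33, 41, 21, 20, 24, 29, 47, 52, 53, 77, 57, 103, 193, 202, 203, 206]
184 [32, 39, 36, 40, 35, 38, 40, 45, 21, 21, 26, 43, 72, 70, 43, 69, 55, 103, 195, 204, 204, 204]
185 [30, 34, 37, 39, 39, 38, 38, 36, 23, 22, 22, 45, 69, 70, 45, 69, 55, 105, 196, 203, 205, 204]
186 [28, 32, 34, 38, 35, 34, 36, 37, 19, 17, 24, 44, 71, 69, 49, 70, 57, 108, 195, 203, 202, 203]
187 [34, 32, 37, 38, 39, 39, 41, 39, 22, 20, 22, 45, 72, 67, 50, 66, 61, 114, 196, 203, 203, 201]
188 [35, 38, 40, 47, 53, 60, 64, 48, 23, 17, 19, 42, 69, 60, 48, 67, 52, 111, 195, 203, 203, 204]
189 [27, 41, 61, 84, 93, 104, 105, 75, 32, 21, 23, 45, 68, 58, 45, 66, 50, 106, 194, 205, 202, 204]
190 [32, 53, 88, 118, 125, 124, 121, 97, 45, 22, 24, 46, 69, 55, 48, 66, 54, 111, 187, 202, 204, 204]
191 [34, 49, 80, 108, 122, 128, 128, 117, 74, 36, 26, 44, 70, 57, 48, 69, 68, 110, 164, 193, 201, 201]
192 [31, 50, 75, 91, 106, 121, 125, 125, 116, 75, 40, 47, 68, 59, 51, 79, 99, 128, 144, 166, 198, 201]
193 [36
[... 339 characters left out ...]
7, 95, 96, 91, 94, 92, 94, 95, 95, 96, 99, 133, 195, 203]
197 [32, 35, 33, 42, 47, 67, 81, 87, 95, 95, 92, 93, 92, 93, 96, 97, 94, 92, 102, 138, 190, 202]
198 [31, 31, 36, 32, 43, 50, 69, 83, 92, 95, 95, 94, 93, 93, 98, 105, 91, 91, 107, 140, 170, 191]
199 [33, 38, 35, 37, 34, 36, 50, 71, 86, 87, 95, 94, 93, 81, 88, 90, 89, 94, 125, 147, 150, 161]
200 [32, 32, 35, 38, 35, 33, 39, 49, 60, 60, 68, 85, 89, 90, 90, 91, 89, 90, 90, 99, 89, 101]
201 [30, 33, 35, 37, 34, 31, 36, 39, 44, 49, 58, 71, 85, 90, 90, 92, 90, 90, 90, 86, 87, 82]
[[312.6, 203.6], [312.7, 195.7], [312.7, 194.9], [312.7, 193.4]]
[ 2.39674121e-01  2.48515923e-01  1.54177944e+00 -5.15666382e-05
  1.35130524e+00  1.26656639e-02]
```

drive_tool(motion="0 0 0.4 0 255; 0 0 0.8 0 255; 0 0 1.2 0 255; 0 0 1.6 0 255; 0 0 2 0 255; 0 0 2 0 255; 0 0 2 0 255; 0 0 2 0 255")

```text
time: 14.45
tcp_pos: [0.5238, 0.1659, 0.0195]
orientation: [0.0, 0.622, 0.783, 0.0]
force: [-5.9, -1.0, 12.1]
finger_gap: 0.0002
finger_force: 5.6
```

Contact on the bar's top with 12 N. Pressing slightly more and dragging outward along -tool x.

drive_tool(motion="0 0 1 0 255; -1 0 1.2 0 255; -3 0 1.2 0 255; -5 0 1.2 0 255; -8 0 1.2 0 255; -11 0 1.2 0 255; -13 0 1.2 0 255; -15 0 1.2 0 255")

```text
time: 15.45
tcp_pos: [0.5285, 0.1533, 0.0191]
orientation: [0.001, 0.622, 0.783, 0.003]
force: [-0.8, 5.1, 7.8]
finger_gap: -0.0
finger_force: 3.9
```

```bash
python3 - <<'E'
from h import *
s=crop("side",290,130,350,210,7,"s6.png",2.2)
a=.0
E
```

```text
(no output)
```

View pics/s6.png

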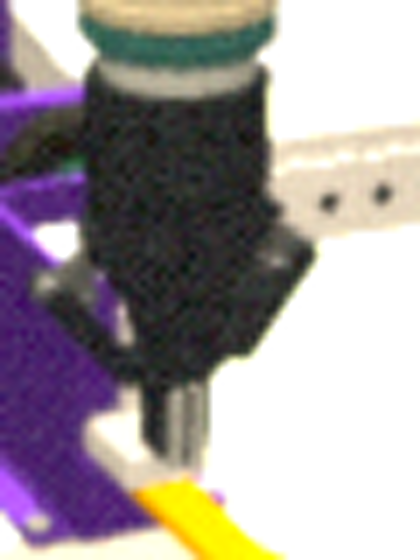

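The bar has not moved: its end is still near (140,485) and the tips slid over it, giving a friction ratio of about 0.65. I'll go back and press harder.

drive_tool(motion="0 0 -5 0 255; 8 0 -6 0 255; 17 0 -6 0 255; 17 0 -3 0 255; 17 0 -1 0 255; 17 0 0.5 0 255; 17 0 1.2 0 255; 17 0 1.2 0 255")

```text
time: 16.5
tcp_pos: [0.5233, 0.1688, 0.0194]
orientation: [-0.0, 0.622, 0.783, 0.001]
force: [-15.0, -1.3, 26.7]
finger_gap: -0.0002
finger_force: 13.6
```

drive_tool(motion="0 -1 0.5 0 255; 0 -2 0.8 0 255; -1 -2 0.8 0 255; -2 -2 0.8 0 255; -4 -2 0.8 0 255; -7 -2 0.8 0 255; -10 -2 0.8 0 255; -13 -2 0.8 0 255")

```text
time: 17.5
tcp_pos: [0.5269, 0.1584, 0.0193]
orientation: [0.001, 0.622, 0.783, 0.005]
force: [-2.3, 10.2, 20.0]
finger_gap: -0.0002
finger_force: 9.7
```

```bash
python3 - <<'E'
from h import *
im=cams.camera("side"); a=cv2.imread("pics/s5raw.png")
for n,k in(("old",a),("new",im)):
  h=cv2.cvtColor(k,cv2.COLOR_BGR2HSV); m=cv2.inRange(h,(15,150,80),(30,255,255)); m[:185]=0;m[225:]=0;m[:,:300]=0;m[:,335:]=0
  p=cv2.findNonZero(m)[:,0]; print(n,"yellow min row",p[:,1].min(),"min col",p[:,0].min(),len(p), p.mean(0))
E
```

```text
old yellow min row 198 min col 309 244 [321.81147541 210.49590164]
new yellow min row 199 min col 309 243 [321.88888889 210.56378601]
```

Friction dragging doesn't hold. I'll lift, open the fingers, and straddle the bar's outer few millimetres, feeling for any body contact on the way down.

drive_tool(motion="0 2 -15 0 255; -1 2 -35 0 60; -1 2 -35 0 60; -1 2 -35 0 60; -1 2 -25 0 60; -1 2 -15 0 60; -1 2 -5 0 60; -1 2 0 0 60")

```text
time: 18.55
tcp_pos: [0.5256, 0.1541, 0.0134]
orientation: [-0.0, 0.622, 0.783, -0.001]
force: [-0.4, -0.2, -0.0]
finger_gap: 0.0655
finger_force: 0.0
```

drive_tool(motion="0 0 1 0 60; 0 0 2 0 60; 0 0 3 0 60; 0 0 4 0 60; 0 0 5 0 60; 0 0 5 0 60; 0 0 5 0 60; 0 0 5 0 60")

```text
time: 19.55
tcp_pos: [0.5262, 0.1542, 0.0097]
orientation: [0.0, 0.622, 0.783, 0.0]
force: [-0.4, 0.7, -0.1]
finger_gap: 0.0655
finger_force: 0.0
```

drive_tool(motion="0 0 1 0 60; 0 0 2 0 60; 0 0 3 0 60; 0 0 4 0 60; 0 0 5 0 60; 0 0 6 0 60; 0 0 7 0 60; 0 0 8 0 60")

```text
time: 20.55
tcp_pos: [0.5262, 0.1542, 0.0016]
orientation: [0.0, 0.622, 0.783, -0.0]
force: [0.1, 0.1, 0.6]
finger_gap: 0.0655
finger_force: 0.0
```

drive_tool(motion="1 0 0 0 60; 2 0 0 0 60; 2 0 0 0 255; 2 0 0 0 255; 2 0 0 0 255; 2 0 0 0 255; 2 0 0 0 255; 2 0 0 0 255", newtons=60)

```text
time: 21.55
tcp_pos: [0.5261, 0.1562, 0.0023]
orientation: [0.0, 0.622, 0.783, 0.0]
force: [-1.3, -0.2, 5.3]
finger_gap: 0.0379
finger_force: 60.5
```

Gripped, with a gap of about 38 mm on the 40 mm bar. Pulling out part way.

drive_tool(motion="-1 0 0 0 255; -3 0 0 0 255; -6 0 0 0 255; -10 0 0 0 255; -14 0 0 0 255; -18 0 0 0 255; -22 0 0 0 255; -26 0 0 0 255")

```text
time: 22.55
tcp_pos: [0.5315, 0.1332, 0.0022]
orientation: [-0.001, 0.622, 0.783, 0.002]
force: [-1.2, 9.5, 5.2]
finger_gap: 0.0383
finger_force: 60.4
```

```bash
python3 - <<'E'
from h import *
im=crop("side",290,130,350,210,7,"s7.png",2.2); a=cv2.imread("pics/s5raw.png")
for n,k in(("old",a),("new",im)):
  h=cv2.cvtColor(k,cv2.COLOR_BGR2HSV); m=cv2.inRange(h,(15,150,80),(30,255,255)); m[:185]=0;m[225:]=0;m[:,:300]=0;m[:,335:]=0
  p=cv2.findNonZero(m)[:,0]; print(n,"yellow min row",p[:,1].min(),"min col",p[:,0].min(),len(p))
E
```

```text
old yellow min row 198 min col 309 244
new yellow min row 202 min col 313 208
```

The bar is sliding out with the gripper. Continuing until it is wholly out, before the lip.

drive_tool(motion="-5 0 0 0 255; -11 0 0 0 255; -18 0 0 0 255; -25 0 0 0 255; -32 0 0 0 255; -39 0 0 0 255; -46 0 0 0 255; -53 0 0 0 255")

```text
time: 23.6
tcp_pos: [0.5439, 0.0799, 0.0022]
orientation: [-0.0, 0.622, 0.783, 0.001]
force: [-1.2, 3.4, 6.0]
finger_gap: 0.038
finger_force: 60.6
```

```bash
python3 - <<'E'
from h import *
s=cams.camera("side"); t=cams.camera("top")
c=np.zeros((560,800,3),np.uint8)
a=cv2.convertScaleAbs(cv2.resize(t[165:245,200:310],None,fx=4,fy=4,interpolation=2),alpha=1.8); b=cv2.convertScaleAbs(cv2.resize(s[140:220,285:345],None,fx=6,fy=7,interpolation=2),alpha=1.6)
c[:320,:440]=a; c[:560,440:800]=b; cv2.imwrite("pics/v8.png",c)
E
```

```text
(no output)
```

View pics/v8.png

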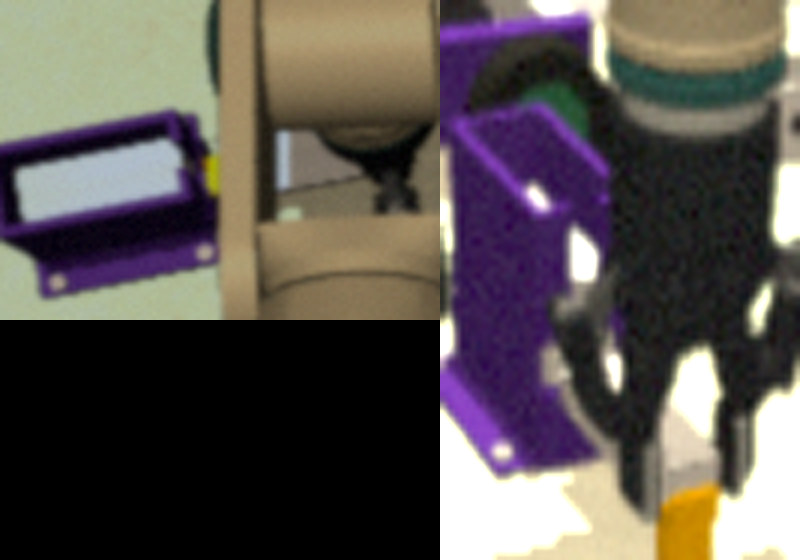

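The side half shows the bar between the fingers on the tongue. In the top half, the yellow tongue is visible between mouth and bar at (210,175), so the bar is fully out and the stack stays in the chute. Re-gripping at the bar's centre, 6 mm higher.

drive_tool(motion="0 0 0 0 90; 0 0 0 0 90; 0 0 0 0 90; 14 0 -3 0 90; 28 0 -6 0 90; 42 0 -6 0 90; 53 0 -6 0 90; 53 0 -6 0 90")

```text
time: 24.7
tcp_pos: [0.5313, 0.1317, 0.0076]
orientation: [-0.0, 0.622, 0.783, -0.0]
force: [0.1, 0.2, -0.3]
finger_gap: 0.0551
finger_force: 0.0
```

drive_tool(motion="0 0 0 0 255; 0 0 0 0 255; 0 0 0 0 255; 0 0 0 0 255; 0 0 0 0 255; 0 0 -10 0 255; 0 0 -30 0 255; 0 0 -50 0 255", newtons=60)

```text
time: 25.7
tcp_pos: [0.531, 0.1308, 0.0579]
orientation: [-0.0, 0.622, 0.783, -0.001]
force: [0.0, 0.3, -1.9]
finger_gap: 0.0385
finger_force: 60.5
```

drive_tool(motion="-25 -7 0 0.01 255; -65 -18 0 0.02 255; -110 -30 0 0.03 255; -155 -43 0 0.053 255; -200 -55 0 0.053 255; -240 -66 0 0.053 255; -268 -74 0 0.053 255; -276 -76 0 0.053 255")

```text
time: 26.7
tcp_pos: [0.5191, -0.1565, 0.0575]
orientation: [-0.0, 0.644, 0.765, -0.0]
force: [-0.6, 0.6, -1.2]
finger_gap: 0.0382
finger_force: 60.5
```

```bash
python3 - <<'E'
from h import *
o=status.get_obs(); print(o["tcp_pos"],o["orientation"])
s=cams.camera("side"); t=cams.camera("top"); cv2.imwrite("pics/r9s.png",s); cv2.imwrite("pics/r9t.png",t)
a=cv2.convertScaleAbs(cv2.resize(t[170:250,340:440],None,fx=4,fy=4,interpolation=2),alpha=1.9); b=cv2.convertScaleAbs(cv2.resize(s[210:320,300:400],None,fx=4,fy=4,interpolation=2),alpha=1.6)
c=np.zeros((440,800,3),np.uint8); c[:320,:400]=a; c[:440,400:]=b; cv2.imwrite("pics/v9.png",c)
# expected bar corners at current pose
z=.090; x=np.array([np.cos(1.745),np.sin(1.745)]); y=np.array([x[1],-x[0]])
for dx,dy,zz in((-50,20,0),(-50,-20,0),(50,20,0),(50,-20,0),(-50,-20,16),(-50,20,16)):
  X=[*(o["tcp_pos"][:2]+x*dx/1e3+y*dy/1e3),z+zz/1e3]; print(dx,dy,zz,((proj("top",X)-[340,170])*4).round(),((proj("side",X)-[300,210])*4+[400,0]).round())
E
```

```text
[ 0.51914694 -0.15650241  0.05752741] [-3.53885103e-04  6.43801635e-01  7.65192332e-01 -1.55673135e-04]
-50 20 0 [287. 111.] [642. 181.]
-50 -20 0 [298. 175.] [576. 198.]
50 20 0 [123. 135.] [561.  86.]
50 -20 0 [134. 200.] [499. 101.]
-50 -20 16 [303. 171.] [577. 174.]
-50 20 16 [291. 106.] [644. 157.]
```

View pics/v9.png

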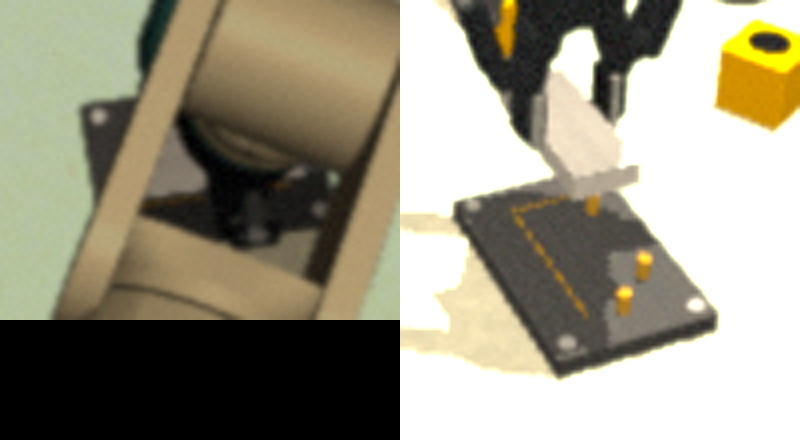

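The side half shows the bar gripped level above the jig, its near end at (577,197)–(638,184) against the predicted (576,198)–(642,181), so it is centred in the grip. The pins at (644,262), (624,297) and (593,205) are clear. Lowering.

drive_tool(motion="0 0 15 0 255; 0 0 35 0 255; 0 0 52 0 255; 0 0 62 0 255; 0 0 67 0 255; 0 0 69 0 255; 0 0 70 0 255; 0 0 70 0 255")

```text
time: 27.8
tcp_pos: [0.5199, -0.1553, -0.0119]
orientation: [0.0, 0.643, 0.766, 0.0]
force: [-0.7, -0.1, -1.2]
finger_gap: 0.0383
finger_force: 60.5
```

drive_tool(motion="0 0 1 0 255; 0 0 2 0 255; 0 0 3 0 255; 0 0 3.5 0 255; 0 0 4 0 255; 0 0 4.5 0 255; 0 0 5 0 255; 0 0 5 0 255")

```text
time: 28.8
tcp_pos: [0.5197, -0.1552, -0.017]
orientation: [0.0, 0.643, 0.766, -0.0]
force: [-1.2, 1.1, 1.6]
finger_gap: 0.0383
finger_force: 60.8
```

drive_tool(motion="0 0 0.4 0 255; 0 1 0.4 0 255; 0 2 0.4 0 255; 0 3 0.4 0 255; 0 4 0.4 0 255; 0 5 0.4 0 255; 0 5.5 0.4 0 255; 0 6 0.4 0 255")

```text
time: 29.8
tcp_pos: [0.5256, -0.1547, -0.017]
orientation: [0.0, 0.643, 0.766, -0.0]
force: [-4.1, -0.3, 6.2]
finger_gap: 0.0383
finger_force: 61.2
```

drive_tool(motion="0 0.5 0 0 255; 0 1 0 0 255; 0 1.3 0 0 255; 0 1.6 0 0 255; 0 2 0 0 255; 0 2 0 0 255; 0 2 0 0 255; 0 2 0 0 255")

```text
time: 30.8
tcp_pos: [0.5269, -0.1544, -0.017]
orientation: [-0.0, 0.643, 0.766, -0.001]
force: [-6.5, -0.2, 7.6]
finger_gap: 0.0385
finger_force: 61.5
```

drive_tool(motion="0 0.5 0 0 255; 0 1 0 0 255; 0 1.5 0 0 255; 0 2 0 0 255; 0 2 0 0 255; 0 2 0 0 255; 0 2 0 0 255; 0 2 0 0 255")

```text
time: 31.8
tcp_pos: [0.5269, -0.1544, -0.017]
orientation: [-0.002, 0.643, 0.766, -0.002]
force: [-17.9, -2.1, 14.8]
finger_gap: 0.0383
finger_force: 62.2
```

Side pins reached with 18 N. Easing a little, then moving towards the end pin (-tool x).

drive_tool(motion="0 -1 -0.6 0 255; -1 -1 -0.6 0 255; -2 -1 -0.6 0 255; -3 -1 -0.6 0 255; -4 -1 -0.6 0 255; -5 -1 -0.6 0 255; -6 -1 -0.6 0 255; -7 -1 -0.6 0 255")

```text
time: 32.8
tcp_pos: [0.5275, -0.1579, -0.017]
orientation: [-0.004, 0.643, 0.766, -0.0]
force: [-14.0, 12.5, 14.2]
finger_gap: 0.0381
finger_force: 62.1
```

drive_tool(motion="-0.5 0 0 0 255; -1 0 0 0 255; -1.5 0 0 0 255; -2 0 0 0 255; -2.5 0 0 0 255; -2.5 0 0 0 255; -2.5 0 0 0 255; -2.5 0 0 0 255")

```text
time: 33.8
tcp_pos: [0.5279, -0.1605, -0.017]
orientation: [-0.004, 0.643, 0.766, -0.0]
force: [-14.3, 11.1, 12.6]
finger_gap: 0.0382
finger_force: 62.1
```

drive_tool(motion="-0.5 0 0 0 255; -1 0 0 0 255; -1.5 0 0 0 255; -2 0 0 0 255; -2.5 0 0 0 255; -3 0 0 0 255; -3 0 0 0 255; -3 0 0 0 255")

```text
time: 34.8
tcp_pos: [0.5284, -0.1634, -0.0171]
orientation: [-0.004, 0.643, 0.766, -0.0]
force: [-14.1, 11.8, 13.0]
finger_gap: 0.0382
finger_force: 62.1
```

drive_tool(motion="-0.5 0 0 0 255; -1 0 0 0 255; -1.5 0 0 0 255; -2 0 0 0 255; -2 0 0 0 255; -2 0 0 0 255; -2 0 0 0 255; -2 0 0 0 255")

```text
time: 35.8
tcp_pos: [0.5285, -0.1638, -0.0171]
orientation: [-0.005, 0.642, 0.766, 0.001]
force: [-17.6, 18.5, 17.5]
finger_gap: 0.0383
finger_force: 62.4
```

drive_tool(motion="-0.6 0 0 0 255; -0.6 0 0 0 255; -0.6 0 0 0 255; 0 0 -0.5 0 255; 0.7 -0.5 -1 0 255; 1.4 -0.9 -1.3 0 255; 1.4 -0.9 -1.3 0 255; 1.4 -0.9 -1.3 0 255")

```text
time: 36.8
tcp_pos: [0.5285, -0.1639, -0.0169]
orientation: [-0.003, 0.642, 0.766, 0.001]
force: [-4.9, 10.7, 1.6]
finger_gap: 0.038
finger_force: 60.8
```

drive_tool(motion="0.5 0 0 0 255; 1 0 0 0 255; 1 0 0 0 255; 1 0 0 0 100; 1 0 0 0 100; 1 0 0 0 100; 1 0 0 0 100; 1 0 0 0 100", newtons=20)

```text
time: 37.8
tcp_pos: [0.5298, -0.1658, -0.0157]
orientation: [0.0, 0.643, 0.766, 0.0]
force: [-0.1, -0.7, -0.6]
finger_gap: 0.0521
finger_force: 0.0
```

drive_tool(motion="0 0 -5 0 100; 0 0 -15 0 100; 0 0 -30 0 100; 0 0 -50 0 100; 0 0 -75 0 100; 0 0 -105 0 100; 0 0 -135 0 100; 0 0 -150 0 100")

```text
time: 38.8
tcp_pos: [0.5306, -0.166, 0.1372]
orientation: [0.002, 0.643, 0.766, 0.001]
force: [-0.6, 0.4, 0.8]
finger_gap: 0.0517
finger_force: 0.0
```

drive_tool(motion="-20 -10 0 0 100; -60 -30 0 0 100; -105 -50 0 0 100; -150 -70 0 0 100; -195 -90 0 0 100; -230 -105 0 0 100; -240 -110 0 0 100; -240 -110 0 0 100")

```text
time: 39.8
tcp_pos: [0.4628, -0.421, 0.1339]
orientation: [-0.0, 0.643, 0.766, 0.0]
force: [0.8, 0.5, 0.4]
finger_gap: 0.0518
finger_force: 0.0
```

```bash
python3 - <<'E'
from h import *
s=cams.camera("side"); t=cams.camera("top"); cv2.imwrite("pics/r10s.png",s); cv2.imwrite("pics/r10t.png",t)
a=cv2.convertScaleAbs(cv2.resize(t[175:240,350:440],None,fx=4.4,fy=4.4,interpolation=2),alpha=1.8); b=cv2.convertScaleAbs(cv2.resize(s[230:310,300:395],None,fx=4.2,fy=4.2,interpolation=2),alpha=1.5)
d=cv2.convertScaleAbs(cv2.resize(t[185:245,190:310],None,fx=3.3,fy=3.3,interpolation=2),alpha=1.8)
c=np.zeros((600,800,3),np.uint8); c[:a.shape[0],:a.shape[1]]=a; c[:b.shape[0],400:400+b.shape[1]]=b; c[350:350+d.shape[0],:d.shape[1]]=d; cv2.imwrite("pics/v10.png",c)
a=-1.397; jx=np.array([np.cos(a),np.sin(a)]);jy=np.array([-jx[1],jx[0]]);O=np.array([.5275,-.1643])
for dx,dy in((50,20),(-50,20),(-50,-20),(50,-20)):
  X=[*(O+jx*dx/1e3+jy*dy/1e3),.031]; print(dx,dy,(proj("top",X)-[350,175])*4.4,(proj("side",X)-[300,230])*4.2+[400,0])
g=cv2.cvtColor(t,cv2.COLOR_BGR2GRAY)[175:240,350:440]; hsv=cv2.cvtColor(t,cv2.COLOR_BGR2HSV)[175:240,350:440]
m=((g>85)&(hsv[...,0]>85)).astype(np.uint8); n,l,st,ce=cv2.connectedComponentsWithStats(m); i=1+st[1:,4].argmax()
r=cv2.minAreaRect(cv2.findNonZero((l==i).astype(np.uint8))); B=cv2.boxPoints(r)+[350,175]; W=np.array([onz("top",*u,.031)[:2] for u in B]); print(st[i],W,"size",np.linalg.norm(W[0]-W[1]),np.linalg.norm(W[1]-W[2])); q=W.mean(0)-O; print("centre in jig mm",q@jx*1e3,q@jy*1e3)
E
```

```text
50 20 [267.5811678  104.36993858] [666.79538224 203.39563583]
-50 20 [ 96.1442287  129.89917206] [582.23704387  98.03437622]
-50 -20 [107.67234739 198.16431027] [519.14341613 113.9788966 ]
50 -20 [280.02403589 172.35418103] [599.0437226  222.66894929]
[ 23  25  40  20 562] [[ 0.53752245 -0.11409719]
 [ 0.55463444 -0.20887097]
 [ 0.51705623 -0.21438933]
 [ 0.50010929 -0.12009529]] size 0.09630622771240294 0.037981232880121146
centre in jig mm 0.03294954595196842 -0.17777316776711818
```

View pics/v10.png

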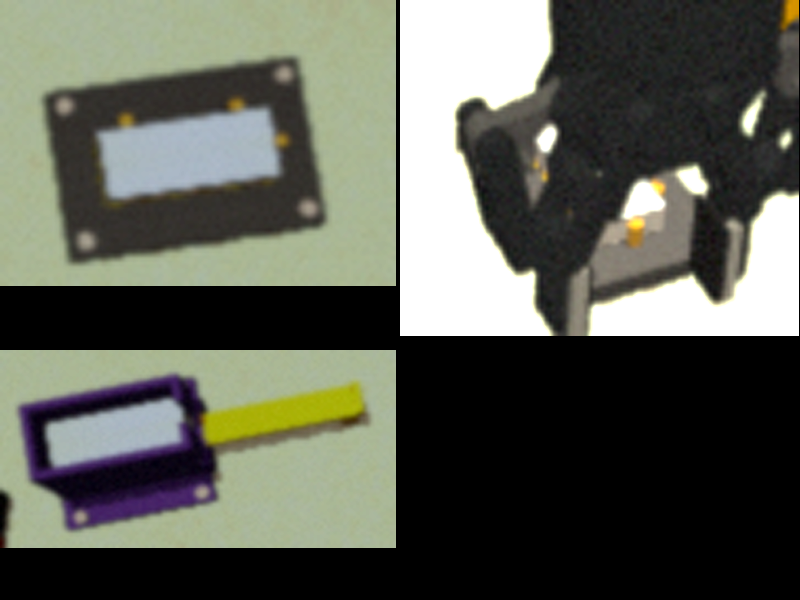

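The bar lies flat and home: it touches both side pins at (127,120) and (237,104) and the end pin at (282,140). Its measured centre is within about 0.2 mm of the seat. The other three bars are still in the chute and the tongue is empty. The gripper is clear, so I'm handing in.

```bash
python3 -c "
from cell import order
print(order.sign_off())"
```

```text
the job is handed in; nothing more can be done
None
```

The job is handed in: the bottom bar lies flat on the jig, pressed against the side pins and then the end pin and released, and the other three bars are still stacked in the chute.

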